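# Back a ratcheted vial carousel up one notch

## Robot

A 7-joint arm with a two-finger parallel gripper is mounted at the origin on a cart in front of the work surface, level with it; the furniture and walls round the work are solid. World frame = base frame: x ahead of the robot, y to its left, z up, the work surface at z = 0. Lengths are in m, angles in rad, forces in N, time in s.
With the tool pointing down it reaches from about 0.4 to 0.85 m from the base axis. Payload 10.4 kg.
Tool frame: the origin (TCP) lies between the finger pads; the fingertips stand 14 mm ahead of it and the grasp point (between the pads) lies 5 mm behind it; z points along the fingers, y is the direction in which the jaws open and shut (so a half turn about z gives the same grasp; the last joint's range is limited). The gripper opens to 87 mm and grips with 3 to 60 N. Pads are 19 mm wide; open, the fingers measure 117 mm over their backs; the gripper's body (75 mm by 190 mm) begins 51 mm behind the grasp point.
Start: joints at [1.278, 0.332, -0.065, 1.46, 0.022, 1.35, -0.088], TCP at [0.167, -0.602, 0.237] pointing down, gripper open.
Joint ranges: [-2.6, 2.6], [-0.5, 2.12], [-1.47, 1.34], [0.16, 2.42], [-1.27, 4.41], [0.06, 2.06], [-2.6, 2.6]. Speed limits (rad/s): [2.22, 2.22, 2.79, 2.79, 3.14, 3.14, 3.14].

## Interface

Orientations are given as a unit quaternion [x, y, z, w].
In Python, from bench import readout, camera, calibration, order gives the robot as it stands.
- The arm moves only by the tool apply_moves, never from a script. Its argument "deltas" is a list of rows, each an object with "translation": the shift along the world's x, y, z in m, a list of three; "turn": the turn, a rotation vector about the world's x, y, z in rad, a list of three; "hand": the finger opening in m, from 0 to 0.087. A call has 1 to 5 rows; each row shifts and turns the pose as measured when the row begins; what a row does not reach is not made up. A row lasts 1/10 s, in which the tool goes at most 50 mm and 8.59 degrees, less where a joint would pass 70% of its speed; a pose out of reach is approached as far as the arm can. A call with a gripper value outside its range is refused whole. The fingers move at their own pace and stop on an object; "newtons" is the grip in N (left out, the last holds). Time passes only in rows, so rows that do not move let the fingers close. It gives the time, the measured TCP pose, the force and the opening at its end, in the units of the state.
- readout.read_state(): the state, without advancing time (a new reading comes with each control period).
- camera(name): name is "scene" or "top" or "wrist"; returns the picture (420x560x3 uint8, red, green, blue); there is no depth.
- calibration(name): a dict with "fx", "fy", "cx", "cy" (pixels), "extrinsics" (4x4, takes a point from world to camera coordinates). Camera axes: x right, y down, z forward; pixel columns grow to the right and rows downward; lengths in m; the calibration is good to about 2 mm. A picture is of the moment at which its call begins: read the wrist's pose just before it. calibration takes no time and is no camera call; for the wrist camera it gives the pose at the moment of the call.
- order.close_job(): hands the job in, once; it reports no verdict.
The state is a dict: "time": time; "joint_positions": joint angles; "joint_vel": joint speeds; "joint_torque": joint torques, N m; "ee_pos": TCP position; "eef_rot": TCP orientation; "ft_force": force on the tool from outside, world axes, zero at the start; "torque": the same for the moment, N m; "width": finger opening in m.
Only numpy, scipy, OpenCV 4.12 (cv2) and the standard library are available. Lean on these libraries where they do the work, as an engineer would, in place of code of your own. Each camera call takes 0.05 s, during which the arm holds its last target. There are 200 camera calls.

## Task

The vial carousel was turned one notch too far, so the black-capped vial has gone one place past the yellow pointer. With a fingertip on its red knob, flip the ratchet pawl up and back until it stays up by itself, push the wheel backward one notch (counter-clockwise seen from above, by one of its black pegs) so that the black-capped vial stands at the yellow pointer, then flip the pawl down again so that its nose drops fully home into the notch. Only push with the fingers: grip nothing, do not turn the wheel forward to another notch or beyond the next place backward, leave the vials standing in their cups and everything else on the bench where it is.

Things in the scene. Friction and masses are not known exactly. Their poses are not given: they have to be found in the camera images.
- carousel: Fixed grey stand of the carousel: a disc 224 mm across, 14 mm high, with two lobes. Origin on the bench under the wheel's axis, z up. Angles below are counter-clockwise from its +x axis, which points roughly away from the robot. The yellow pointer stands at -135 degrees. A beige analyser, up to 165 mm high, stands just behind the carousel, from 0.60 m ahead of the robot on.
- wheel_centre (a point): Centre of the white wheel's top face, 28 mm above the bench. The wheel is 212 mm across, with a steel ring of 8 ratchet teeth (radius 87 to 103 mm, tops 40 mm above the bench) and 8 grey cups (33 mm across, rims 46 mm above the bench) at 50 mm radius, 45 degrees apart. At the start the cups at 0, 135 and 180 degrees hold vials.
- wheel (a joint): Turn of the wheel, rad; positive = counter-clockwise from above = backward; -0.035 to -0.008 at the start. One notch is 0.785. With the pawl up it turns either way (friction 0.1 N m) and stays put; pawl down, it is blocked backward. From 0.62 to 0.77 the lowered nose drops fully home; farther back it lands on a tooth.
- pawl (a joint): Angle of the pawl, rad. 0 = down, nose fully home between two teeth; it swings up to a stop at 1.22. No spring: below about 0.8 its weight drops it back down, above that it falls up against the stop and stays. About 1 N at the knob moves it.
- pawl_pin (a point): Point on the pawl's horizontal shaft in the plane of the handle's swing, 55 mm above the bench, at carousel (-0.019, 0.140). The shaft points along carousel direction (0.259, 0.966). The pawl's arm swings in its own plane 34 mm farther in; a 64 mm high steel bracket stands between.
- pawl_knob (a point): Centre of the red ball knob (20 mm across) on the pawl's 55 mm handle; push it from the side. Lifting moves it along carousel direction (-0.966, 0.259): pawl down it stands 27 mm before the pin, 103 mm above the bench; pawl up 35 mm past the pin, 97 mm above the bench; in between it rises to 110 mm.
- pawl_nose (a point): Underside of the steel nose at the end of the red pawl arm, 49 mm from the pin; with the pawl down it lies 30 mm above the bench between two teeth.
- peg_right (a point): Centre of the ball top (16 mm across, 89 mm above the bench) of an upright black peg, 12 mm thick, fixed on the wheel at 78 mm radius. Push its upper half from the side. At the start at -112.5 degrees, beside the empty cups: the best one to push.
- peg_far (a point): The ball top of a second such peg, at 7.5 degrees at the start.
- peg_left (a point): The ball top of a third such peg, at 127.5 degrees at the start.
- pointer (a point): Tip of the yellow pointer on the stand, 102 mm from the wheel's axis at -135 degrees, 40 mm above the bench. Its post is 43 mm high, out to 130 mm radius.
- vial_black: Vial with black cap, 24 mm diameter, 56 mm tall, standing loose in a cup (floor 31 mm above the bench, top 87 mm). Origin at the centre of its underside, z up. At the start at 180 degrees; it must come to -135 degrees, at the pointer.
- vial_white_2: Vial with white cap, 24 x 24 x 56 mm, loose in a cup of the wheel, at 0 degrees at the start. Origin under its centre.
- vial_white_1: Vial with white cap, 24 x 24 x 56 mm, loose in a cup of the wheel, at 135 degrees at the start. Origin under its centre.
- wash_bottle: White wash bottle with red top, 65 x 108 x 214 mm, a bystander to be left alone. Origin under its centre.
- beaker_a: Glass beaker, 97 x 103 x 126 mm, a bystander to be left alone. Origin under its centre.
- timer: White bench timer, 58 x 66 x 20 mm, a bystander to be left alone. Origin under its centre.

How it is judged:
By the outcome, as a careful person would: the job done as asked, in the order asked, and still so for the second after the job is handed in, with the robot touching nothing.
It also fails if it takes over 48 s, if anything falls off the work surface, if the arm or the gripper's body presses on something with over 40 N, if the wrist force passes 120 N, or if a joint passes its speed limit or range.

## Working session

There is one attempt and no reset: what is moved stays moved. The work goes in short steps, Python scripts to look and compute and a tool call to move; the robot and the scene stay as the last step left them, time stands still between calls to the robot, and variables do not carry over. Pictures are saved under pics/ and viewed, about 8 in all and at most 12, crops included, and the job is handed in when it is done.

Besides the shell and the picture viewer there is one more tool, called after ">>>" as a command line: name --argument value ..., lists and objects as JSON in quotes. apply_moves: Moves the arm, as the interface text tells. Its arguments: {"type":"object","properties":{"deltas":{"type":"array","items":{"type":"object","properties":{"translation":{"type":"array","items":{"type":"number"}},"turn":{"type":"array","items":{"type":"number"}},"hand":{"type":"number"}}}},"newtons":{"type":"number"}},"required":["deltas"]}

```bash
ls; mkdir -p pics
python3 - <<'E'
from bench import readout, camera, calibration
import cv2,numpy as np
s=readout.read_state();print(s)
for n in("scene","top"):
    cv2.imwrite(f"pics/{n}0.png",camera(n)[:,:,::-1]);c=calibration(n);print(n,c['fx'],c['fy'],c['cx'],c['cy'],np.round(c['extrinsics'],4).tolist())
a=cv2.imread('pics/scene0.png');
E
```

```text
pics
{'time': 0.0, 'joint_positions': array([ 1.27836878,  0.33286887, -0.06469064,  1.46094192,  0.02159295,
        1.34990488, -0.08849521]), 'joint_vel': array([-8.81726303e-04,  4.52866109e-04,  1.23110356e-03,  1.13348034e-03,
        7.45363383e-04, -3.45057157e-04, -4.49505734e-05]), 'joint_torque': array([-1.06505853e-03, -6.23273921e+01,  2.38095748e-02, -3.89900136e+01,
       -6.14511967e-02,  3.99644079e-02,  7.18273850e-05]), 'ee_pos': array([ 0.16649627, -0.60203086,  0.23575549]), 'eef_rot': array([ 9.90911645e-01,  1.34512460e-01, -1.27098703e-04, -7.02530122e-04]), 'ft_force': array([-0.32881033,  0.42822201, -0.10719564]), 'torque': array([-0.00975512,  0.02353786,  0.02804274]), 'width': 0.08687030000023026}
scene 518.8832134150695 518.8832134150695 266.41795426660735 206.85644452076502 [[-0.9083, -0.418, -0.0147, 0.3786], [-0.3177, 0.7124, -0.6258, 0.2792], [0.272, -0.5638, -0.7798, 1.4554], [0.0, 0.0, 0.0, 1.0]]
top 405.73939209616685 405.73939209616685 280.9746204320415 211.25233370600597 [[-0.0562, -0.9984, -0.0013, -0.0843], [-0.9699, 0.0549, -0.2373, 0.4943], [0.237, -0.0121, -0.9714, 1.2127], [0.0, 0.0, 0.0, 1.0]]
```

View pics/top0.png

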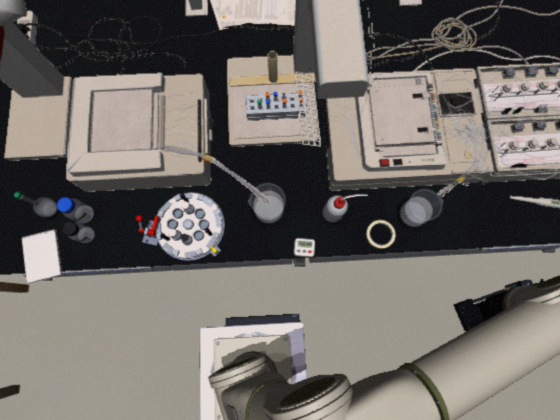

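View pics/scene0.png

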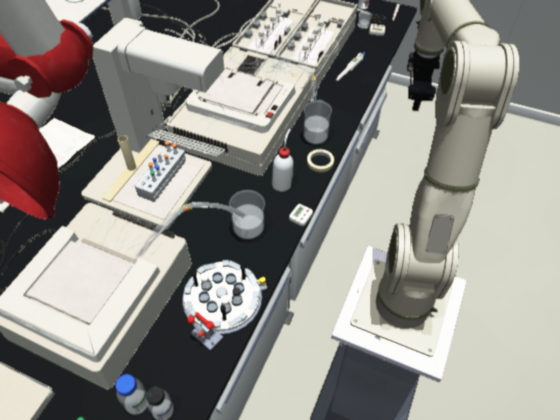

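The top view shows the carousel at about (189,226), with the red knob near (139,218). In the scene view the carousel is at about (222,297). I'll enlarge both.

Run:
```python
import cv2,numpy as np
a=cv2.imread('pics/top0.png')[185:270,130:235];b=cv2.imread('pics/scene0.png')[255:355,175:275]
a=cv2.resize(a,None,fx=4,fy=4,interpolation=cv2.INTER_CUBIC);b=cv2.resize(b,None,fx=3.8,fy=3.8,interpolation=cv2.INTER_CUBIC)
o=np.zeros((380,800,3),np.uint8);o[:340,:420]=a;o[:380,420:800]=b;cv2.imwrite('pics/crop0.png',o)
```

```text
(no output)
```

View pics/crop0.png

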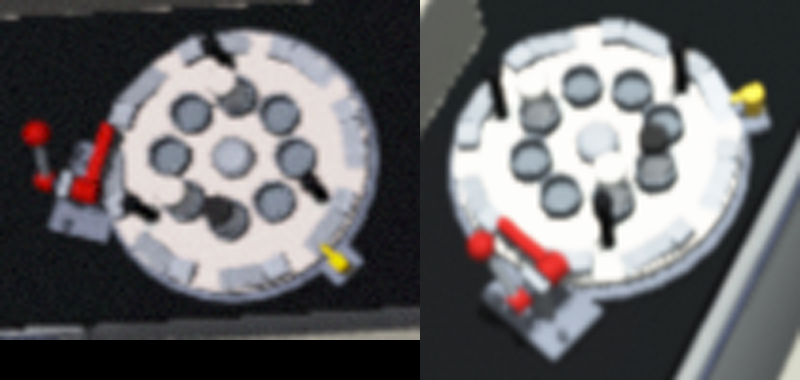

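```bash
cat > fit.py <<'E'
import numpy as np
from scipy.optimize import least_squares
def proj(c,P):
    E=c['extrinsics'];p=np.atleast_2d(P)@E[:3,:3].T+E[:3,3]
    return np.c_[c['fx']*p[:,0]/p[:,2]+c['cx'],c['fy']*p[:,1]/p[:,2]+c['cy']]
def pol(r,d,z,w=0): a=np.radians(d)+w; return np.array([r*np.cos(a),r*np.sin(a),z])
kd=np.array([-.966,.259])
def knob(ang): # pawl angle
    a0=np.arctan2(48,-27); a=a0-ang; l=.055
    return np.r_[np.array([-.019,.140])+kd*l*np.cos(a),.055+l*np.sin(a)]
def model(w,pw=0):
    return dict(knob=knob(pw),far=pol(.078,7.5,.089,w),left=pol(.078,127.5,.089,w),right=pol(.078,-112.5,.089,w),
     black=pol(.05,180,.087,w),w1=pol(.05,135,.087,w),w2=pol(.05,0,.087,w),ptr=pol(.102,-135,.040))
def toW(p,P): c,s=np.cos(p[2]),np.sin(p[2]); return np.array([p[0]+c*P[0]-s*P[1],p[1]+s*P[0]+c*P[1],P[2]])
E
python3 - <<'E'
from fit import *; from bench import calibration
t=dict(knob=(36,133),far=(212,45),left=(130,205),right=(310,178),black=(217,208),w1=(168,188),w2=(222,80),ptr=(325,250))
s=dict(knob=(481,245),far=(496,82),left=(603,195),right=(681,45),black=(655,138),w1=(610,165),w2=(533,85),ptr=(733,99))
ob={'top':{k:(v[0]/4+130,v[1]/4+185) for k,v in t.items()},'scene':{k:((v[0]-420)/3.8+175,v[1]/3.8+255) for k,v in s.items()}}
C={n:calibration(n) for n in ob}
def f(p):
    m=model(p[3]);return np.concatenate([(proj(C[n],toW(p,m[k]))[0]-ob[n][k]) for n in ob for k in m])
r=least_squares(f,[.5,.2,0,-.02],loss='soft_l1');p=r.x;print(p.round(4))
e=f(p).reshape(2,-1,2).round(1)
for i,k in enumerate(model(0)): print(k,e[0,i],e[1,i],toW(p,model(p[3])[k]).round(4))
print('up knob',toW(p,knob(1.22)).round(4),'mid',toW(p,knob(.6)).round(4)); np.save('pose.npy',p)
E
```

```text
[ 0.4681  0.1837 -0.0416 -0.0147]
knob [ 0.2 -0. ] [ 0.4 -0.3] [0.4807 0.3163 0.1029]
far [-0.5  0.2] [-0.5 -2.5] [0.5459 0.1895 0.089 ]
left [0.4 0. ] [0.7 1.7] [0.4242 0.2482 0.089 ]
right [0.1 1. ] [-0.5 -0.1] [0.4342 0.1134 0.089 ]
black [-0.7  0.2] [-0.4 -0.9] [0.4182 0.1865 0.087 ]
w1 [0.2 0.4] [0.1 0.1] [0.4348 0.221  0.087 ]
w2 [-0.1  0.1] [ 0.3 -1.8] [0.518  0.1809 0.087 ]
ptr [-1.1 -1. ] [-0.5  0.4] [0.393  0.1147 0.04  ]
up knob [0.4208 0.3351 0.0968] mid [0.4504 0.3258 0.1098]
```

The fit residuals are about 1 px, so the pose is consistent: carousel at (0.468, 0.184) with yaw -0.042, and wheel angle -0.015. I'll start the approach with the fingers closing, rising first and yawing to match the knob's swing plane.

>>> apply_moves --deltas '[{"translation": [0.02, 0.02, 0.035], "turn": [0, 0, -0.114], "hand": 0}, {"translation": [0.025, 0.025, 0.03], "turn": [0, 0, -0.114], "hand": 0}, {"translation": [0.035, 0.035, 0.01], "turn": [0, 0, -0.114], "hand": 0}, {"translation": [0.035, 0.035, 0], "turn": [0, 0, -0.114], "hand": 0}, {"translation": [0.03, 0.04, 0], "turn": [0, 0, -0.114], "hand": 0}]' --newtons 20

```text
time: 0.6
ee_pos: [0.307, -0.4463, 0.3095]
eef_rot: [0.986, -0.166, -0.001, -0.004]
ft_force: [1.2, -0.7, -0.2]
width: 0.0549
```

>>> apply_moves --deltas '[{"translation": [0.025, 0.042, 0], "turn": [0, 0, 0], "hand": 0}, {"translation": [0.025, 0.042, 0], "turn": [0, 0, 0], "hand": 0}, {"translation": [0.025, 0.042, 0], "turn": [0, 0, 0], "hand": 0}, {"translation": [0.02, 0.045, 0], "turn": [0, 0, 0], "hand": 0}, {"translation": [0.02, 0.045, 0], "turn": [0, 0, 0], "hand": 0}]'

```text
time: 1.1
ee_pos: [0.4232, -0.2253, 0.3083]
eef_rot: [0.986, -0.168, -0.001, -0.004]
ft_force: [0.5, 0.2, 0.1]
width: 0.0152
```

>>> apply_moves --deltas '[{"translation": [0.01, 0.048, 0], "hand": 0, "turn": [0, 0, 0]}, {"translation": [0.01, 0.048, 0], "hand": 0, "turn": [0, 0, 0]}, {"translation": [0.01, 0.048, 0], "hand": 0, "turn": [0, 0, 0]}, {"translation": [0.01, 0.048, 0], "hand": 0, "turn": [0, 0, 0]}, {"translation": [0.01, 0.048, 0], "hand": 0, "turn": [0, 0, 0]}]'

```text
time: 1.6
ee_pos: [0.4723, 0.0196, 0.3073]
eef_rot: [0.986, -0.168, -0.002, -0.003]
ft_force: [1.8, -0.4, -1.0]
width: 0.0003
```

>>> apply_moves --deltas '[{"translation": [0.008, 0.048, 0], "hand": 0, "turn": [0, 0, 0]}, {"translation": [0.008, 0.048, 0], "hand": 0, "turn": [0, 0, 0]}, {"translation": [0.008, 0.048, 0], "hand": 0, "turn": [0, 0, 0]}, {"translation": [0.008, 0.048, 0], "hand": 0, "turn": [0, 0, 0]}, {"translation": [0.008, 0.048, 0], "hand": 0, "turn": [0, 0, 0]}]'

```text
time: 2.1
ee_pos: [0.5117, 0.266, 0.3069]
eef_rot: [0.986, -0.168, -0.001, -0.003]
ft_force: [0.5, -2.4, 0.6]
width: 0.0004
```

>>> apply_moves --deltas '[{"translation": [0.006, 0.042, 0], "hand": 0, "turn": [0, 0, 0]}, {"translation": [0, 0, -0.04], "hand": 0, "turn": [0, 0, 0.03]}, {"translation": [0, 0, -0.04], "hand": 0, "turn": [0, 0, 0]}, {"translation": [0, 0, -0.03], "hand": 0, "turn": [0, 0, 0]}, {"translation": [0, 0, 0], "hand": 0, "turn": [0, 0, 0]}]'

```text
time: 2.6
ee_pos: [0.5098, 0.2959, 0.1888]
eef_rot: [0.99, -0.142, -0.006, -0.003]
ft_force: [0.0, 0.2, 0.5]
width: 0.0004
```

```bash
cat > snap.py <<'E'
import sys,cv2,numpy as np
from bench import readout,camera,calibration
from fit import *
def snap(tag,w=-.0147,pw=0,names=('top','scene')):
    P=np.load('pose.npy');o=np.zeros((420,800,3),np.uint8);x=0
    print(readout.read_state()['ee_pos'].round(4))
    for n in names:
        c=calibration(n);im=camera(n)[:,:,::-1].copy();cv2.imwrite(f'pics/{tag}_{n}.png',im)
        if n=='wrist': print('wrist model px',{k:proj(c,toW(P,v))[0].round(0) for k,v in model(w,pw).items()}); cr=im; f=1
        else: cr=im[180:275,130:230] if n=='top' else im[245:355,175:275]; f=400/100
        if n!='wrist': cr=cv2.resize(cr[:105],None,fx=f,fy=f,interpolation=cv2.INTER_CUBIC)
        if x+cr.shape[1]<=800: o[:cr.shape[0],x:x+cr.shape[1]]=cr; x+=cr.shape[1]
    cv2.imwrite(f'pics/{tag}.png',o[:,:x])
if __name__=='__main__': snap(sys.argv[1],float(sys.argv[2]),float(sys.argv[3]),sys.argv[4].split(','))
E
python3 snap.py a -0.0147 0 wrist
```

```text
[0.5098 0.2959 0.1888]
wrist model px {'knob': array([263., 262.]), 'far': array([416., 120.]), 'left': array([369., 295.]), 'right': array([544., 239.]), 'black': array([447., 281.]), 'w1': array([399., 273.]), 'w2': array([434., 156.]), 'ptr': array([508., 260.])}
```

View pics/a.png

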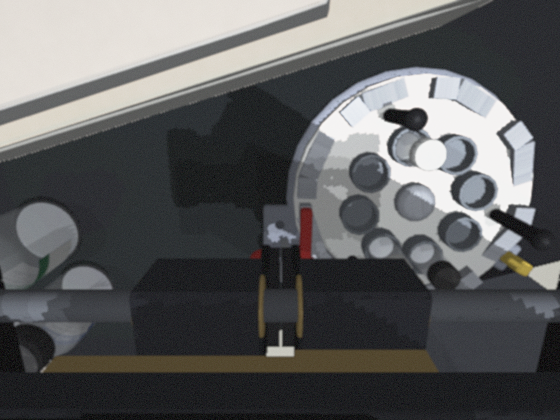

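The wrist view agrees with the model: the far peg is at (416,119) against (416,120) predicted, and the right peg at (541,239) against (544,239). Next I'll lower behind the knob.

>>> apply_moves --deltas '[{"translation": [0.009, 0.012, 0], "hand": 0, "turn": [0, 0, 0]}, {"translation": [0, 0, -0.035], "hand": 0, "turn": [0, 0, 0]}, {"translation": [0, 0, -0.035], "hand": 0, "turn": [0, 0, 0]}, {"translation": [0, 0, -0.011], "hand": 0, "turn": [0, 0, 0]}, {"translation": [0, 0, 0], "hand": 0, "turn": [0, 0, 0]}]'

```text
time: 3.15
ee_pos: [0.5252, 0.3109, 0.1195]
eef_rot: [0.99, -0.144, 0.0, -0.008]
ft_force: [0.7, 0.2, 0.7]
width: 0.0004
```

>>> apply_moves --deltas '[{"translation": [0, -0.002, -0.012], "hand": 0, "turn": [0, 0, 0]}, {"translation": [-0.01, 0.003, 0], "hand": 0, "turn": [0, 0, 0]}, {"translation": [-0.015, 0.005, 0], "hand": 0, "turn": [0, 0, 0]}, {"translation": [-0.015, 0.005, 0], "hand": 0, "turn": [0, 0, 0]}, {"translation": [-0.01, 0.003, 0], "hand": 0, "turn": [0, 0, 0]}]'

```text
time: 3.65
ee_pos: [0.4799, 0.3249, 0.1143]
eef_rot: [0.989, -0.147, 0.004, -0.012]
ft_force: [0.2, 0.7, -0.7]
width: 0.0006
```

>>> apply_moves --deltas '[{"translation": [-0.01, 0.002, -0.003], "hand": 0, "turn": [0, 0, 0]}, {"translation": [-0.01, 0.002, -0.003], "hand": 0, "turn": [0, 0, 0]}, {"translation": [-0.008, 0.002, -0.002], "hand": 0, "turn": [0, 0, 0]}, {"translation": [-0.004, 0.001, 0], "hand": 0, "turn": [0, 0, 0]}, {"translation": [0, 0, 0], "hand": 0, "turn": [0, 0, 0]}]'

```text
time: 4.15
ee_pos: [0.4488, 0.3349, 0.113]
eef_rot: [0.989, -0.146, 0.008, -0.016]
ft_force: [-0.0, -0.8, 0.1]
width: 0.0003
```

```bash
python3 snap.py b -0.0147 1.22 top,scene
```

```text
[0.4488 0.3349 0.113 ]
```

View pics/b.png

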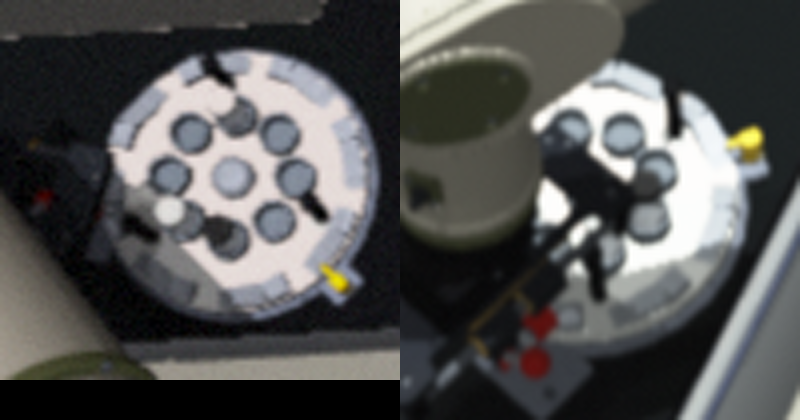

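The large red ball is now near (535,362) in the scene crop, past the shaft, so the knob has swung back. I'll retract and go to the right peg, checking the pawl on the way.

>>> apply_moves --deltas '[{"translation": [0.02, -0.004, 0.01], "hand": 0, "turn": [0, 0, 0]}, {"translation": [0, 0, 0.045], "hand": 0, "turn": [0, 0, 0.08]}, {"translation": [-0.005, -0.04, 0.03], "hand": 0, "turn": [0, 0, 0.08]}, {"translation": [-0.015, -0.045, 0], "hand": 0, "turn": [0, 0, 0.08]}, {"translation": [-0.015, -0.045, 0], "hand": 0, "turn": [0, 0, 0.05]}]'

```text
time: 4.75
ee_pos: [0.4362, 0.2013, 0.2001]
eef_rot: [1.0, 0.006, 0.006, -0.017]
ft_force: [1.1, -1.6, -0.4]
width: 0.0007
```

```bash
cat > plan.py <<'E'
import sys,numpy as np
from bench import readout
from scipy.spatial.transform import Rotation as R
s=readout.read_state();y=np.radians(float(sys.argv[1]))
want=R.from_euler('z',y)*R.from_quat([1,0,0,0])
print(s['time'],s['ee_pos'].round(4),'turn',(want*R.from_quat(s['eef_rot']).inv()).as_rotvec().round(3),s['ft_force'].round(2))
if len(sys.argv)>2: print('shift',(np.array(eval(sys.argv[2]))-s['ee_pos']).round(4))
E
python3 plan.py 0 [.398,.109,.2]
```

```text
4.75 [0.4362 0.2013 0.2001] turn [-0.033  0.013 -0.011] [ 1.07 -1.59 -0.36]
shift [-0.0382 -0.0923 -0.0001]
```

>>> apply_moves --deltas '[{"translation": [-0.019, -0.044, 0], "hand": 0, "turn": [-0.033, 0.013, -0.011]}, {"translation": [-0.018, -0.042, 0], "hand": 0, "turn": [0, 0, 0]}, {"translation": [0, 0, 0], "hand": 0, "turn": [0, 0, 0]}]'

```text
time: 5.05
ee_pos: [0.3983, 0.1054, 0.2016]
eef_rot: [1.0, -0.004, 0.001, 0.001]
ft_force: [0.5, 0.8, 0.4]
width: 0.0004
```

```bash
python3 plan.py 0 [.398,.109,.078]; python3 snap.py c -0.0147 1.22 top,scene
python3 - <<'E'
from fit import *;from bench import calibration
P=np.load('pose.npy')
for n,o,x0 in(('top',(130,180),0),('scene',(175,245),400)):
    print(n,((proj(calibration(n),toW(P,knob(1.22)))[0]-o)*4+[x0,0]).round())
E
```

```text
5.05 [0.3983 0.1054 0.2016] turn [0.002 0.002 0.008] [0.49 0.76 0.37]
shift [-0.0003  0.0036 -0.1236]
[0.3983 0.1054 0.2016]
top [ 12. 234.]
scene [535. 362.]
```

View pics/c.png

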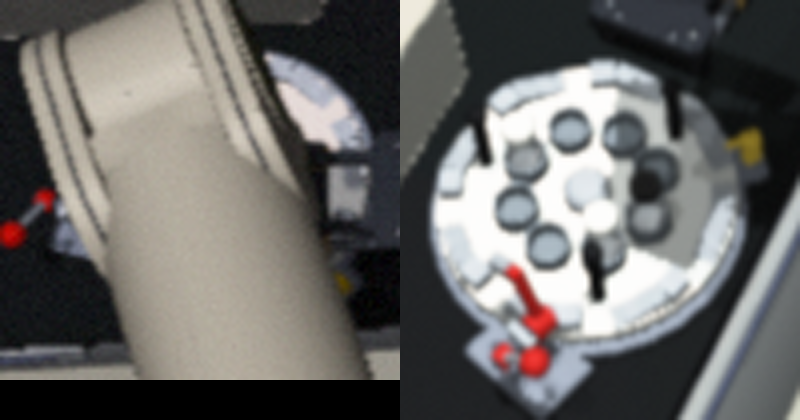

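The pawl stays up: the knob is at (12,234) in the top crop and (535,362) in the scene crop, exactly as the model predicts at the stop. I'll lower behind the right peg.

>>> apply_moves --deltas '[{"translation": [-0.001, 0.003, -0.04], "hand": 0, "turn": [0, 0, 0]}, {"translation": [0, 0, -0.035], "hand": 0, "turn": [0, 0, 0]}, {"translation": [0, 0, -0.03], "hand": 0, "turn": [0, 0, 0]}, {"translation": [0, 0, -0.01], "hand": 0, "turn": [0, 0, 0]}, {"translation": [0, 0, 0], "hand": 0, "turn": [0, 0, 0]}]'

```text
time: 5.65
ee_pos: [0.4024, 0.1183, 0.0857]
eef_rot: [1.0, 0.001, 0.005, -0.001]
ft_force: [-0.1, 0.4, 0.2]
width: 0.0002
```

```bash
python3 plan.py 0 [.40,.109,.081]
```

```text
5.65 [0.4024 0.1183 0.0857] turn [-0.003  0.009 -0.002] [-0.15  0.37  0.19]
shift [-0.0024 -0.0093 -0.0047]
```

>>> apply_moves --deltas '[{"translation": [0, -0.01, -0.004], "hand": 0, "turn": [0, 0, 0]}, {"translation": [0.006, 0, 0], "hand": 0, "turn": [0, 0, 0]}, {"translation": [0.006, 0, 0], "hand": 0, "turn": [0, 0, 0]}, {"translation": [0.006, 0, 0], "hand": 0, "turn": [0, 0, 0]}, {"translation": [0.006, 0, 0], "hand": 0, "turn": [0, 0, 0]}]'

```text
time: 6.15
ee_pos: [0.4302, 0.1084, 0.0852]
eef_rot: [1.0, 0.001, 0.006, -0.002]
ft_force: [-2.2, -0.7, 0.3]
width: 0.0007
```

```bash
python3 plan.py 0 [.471,.106,.081]
```

```text
6.15 [0.4302 0.1084 0.0852] turn [-0.004  0.013 -0.002] [-2.2  -0.74  0.31]
shift [ 0.0408 -0.0024 -0.0042]
```

>>> apply_moves --deltas '[{"translation": [0.006, -0.002, -0.001], "hand": 0, "turn": [0, 0.01, 0]}, {"translation": [0.006, 0, 0], "hand": 0, "turn": [0, 0, 0]}, {"translation": [0.006, 0, 0], "hand": 0, "turn": [0, 0, 0]}, {"translation": [0.005, 0, 0], "hand": 0, "turn": [0, 0, 0]}, {"translation": [0.004, 0, 0], "hand": 0, "turn": [0, 0, 0]}]'

```text
time: 6.65
ee_pos: [0.4607, 0.1067, 0.0846]
eef_rot: [1.0, 0.001, 0.001, -0.002]
ft_force: [-1.5, 0.3, 0.3]
width: 0.0002
```

```bash
python3 plan.py 0 [.471,.106,.081]
python3 - <<'E'
import numpy as np
from bench import readout
P=np.load('pose.npy');x=readout.read_state()['ee_pos'][0]+.0175
a=-np.arccos((x-P[0])/.078);print('w est',a-P[2]-np.radians(-112.5))
E
```

```text
6.65 [0.4607 0.1067 0.0846] turn [-0.005  0.003 -0.002] [-1.54  0.27  0.3 ]
shift [ 0.0103 -0.0007 -0.0036]
w est 0.5634600227953568
```

>>> apply_moves --deltas '[{"translation": [0.003, 0, 0], "hand": 0, "turn": [0, 0, 0]}, {"translation": [0.003, 0, 0], "hand": 0, "turn": [0, 0, 0]}, {"translation": [0.001, 0, 0], "hand": 0, "turn": [0, 0, 0]}, {"translation": [0, 0, 0], "hand": 0, "turn": [0, 0, 0]}]'

```text
time: 7.05
ee_pos: [0.4687, 0.1072, 0.0846]
eef_rot: [1.0, 0.001, 0.001, -0.003]
ft_force: [-1.4, 0.6, 0.1]
width: 0.0002
```

```bash
python3 snap.py d 0.67 1.22 top,scene;python3 - <<'E'
from fit import *;from bench import calibration,readout
P=np.load('pose.npy');x=readout.read_state()['ee_pos'][0]+.0175
a=-np.arccos((x-P[0])/.078);print('w est',a-P[2]-np.radians(-112.5))
for w in(.6,.7,.78):
  for k in('black','w1','left','far'):print(w,k,((proj(calibration('scene'),toW(P,model(w)[k]))[0]-(175,245))*4+[400,0]).round())
E
```

```text
[0.4687 0.1072 0.0846]
w est 0.6670760166706129
0.6 black [655. 143.]
0.6 w1 [639. 191.]
0.6 left [660. 222.]
0.6 far [469. 177.]
0.7 black [654. 137.]
0.7 w1 [643. 186.]
0.7 left [668. 215.]
0.7 far [471. 186.]
0.78 black [653. 132.]
0.78 w1 [646. 181.]
0.78 left [674. 208.]
0.78 far [474. 194.]
```

View pics/d.png

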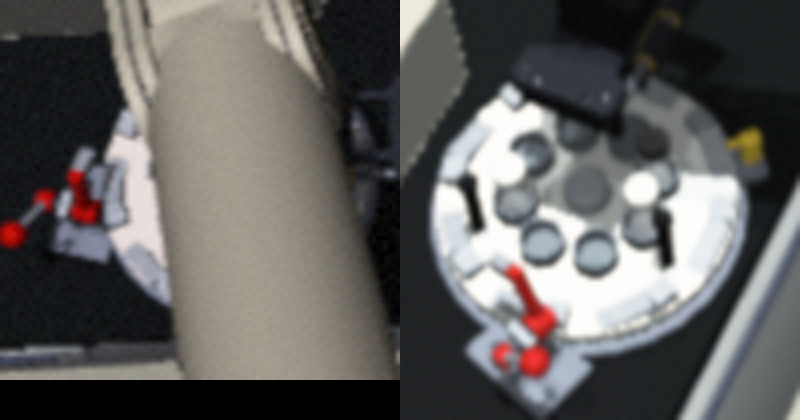

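The wheel is at about 0.65-0.67 (white cap at (640,189), left peg top near (664,215)). I'll nudge it another 2 mm toward mid-window, then back off.

>>> apply_moves --deltas '[{"translation": [0.002, 0, 0], "hand": 0, "turn": [0, 0, 0]}, {"translation": [0, 0, 0], "hand": 0, "turn": [0, 0, 0]}]'

```text
time: 7.35
ee_pos: [0.4705, 0.1073, 0.0847]
eef_rot: [1.0, 0.002, 0.002, -0.003]
ft_force: [-0.1, 0.2, 0.1]
width: 0.0005
```

>>> apply_moves --deltas '[{"translation": [-0.012, -0.002, 0], "hand": 0, "turn": [0, 0, 0]}, {"translation": [-0.006, -0.002, 0.01], "hand": 0, "turn": [0, 0, 0]}, {"translation": [0, 0, 0.045], "hand": 0, "turn": [0, 0, 0]}, {"translation": [0, 0, 0.045], "hand": 0, "turn": [0, 0, 0]}, {"translation": [-0.01, 0.03, 0.02], "hand": 0, "turn": [0, 0, 0]}]'

```text
time: 7.85
ee_pos: [0.4378, 0.128, 0.2076]
eef_rot: [1.0, -0.002, -0.001, -0.001]
ft_force: [1.2, 1.6, 0.3]
width: 0.0005
```

```bash
python3 plan.py -17 [.385,.343,.21]
```

```text
7.85 [0.4378 0.128  0.2076] turn [-0.002 -0.001 -0.293] [1.18 1.57 0.28]
shift [-0.0528  0.215   0.0024]
```

>>> apply_moves --deltas '[{"translation": [-0.012, 0.045, 0], "hand": 0, "turn": [0, 0, -0.1]}, {"translation": [-0.012, 0.045, 0], "hand": 0, "turn": [0, 0, -0.1]}, {"translation": [-0.012, 0.045, 0], "hand": 0, "turn": [0, 0, -0.09]}, {"translation": [-0.012, 0.045, 0], "hand": 0, "turn": [0, 0, 0]}, {"translation": [-0.005, 0.03, 0], "hand": 0, "turn": [0, 0, 0]}]'

```text
time: 8.35
ee_pos: [0.3984, 0.2835, 0.214]
eef_rot: [0.989, -0.15, 0.002, -0.003]
ft_force: [0.4, -0.4, 0.1]
width: 0.0003
```

```bash
python3 snap.py e 0.69 1.22 wrist,top,scene; python3 plan.py -17 [.383,.344,.106]
python3 - <<'E'
import cv2,numpy as np
s=cv2.imread('pics/e_scene.png')[245:345,175:275];w=cv2.imread('pics/e_wrist.png')
o=np.zeros((420,800,3),np.uint8);o[:400,:400]=cv2.resize(s,None,fx=4,fy=4,interpolation=cv2.INTER_CUBIC);o[:,400:]=w[:,160:560];cv2.imwrite('pics/e2.png',o)
E
```

```text
[0.3984 0.2835 0.214 ]
wrist model px {'knob': array([208., 199.]), 'far': array([288.,  19.]), 'left': array([379., 182.]), 'right': array([485.,  12.]), 'black': array([434., 117.]), 'w1': array([388., 145.]), 'w2': array([328.,  32.]), 'ptr': array([463., 141.])}
8.5 [0.3978 0.2844 0.2137] turn [-0.006  0.005  0.002] [0.11 0.19 0.33]
shift [-0.0148  0.0596 -0.1077]
```

View pics/e2.png

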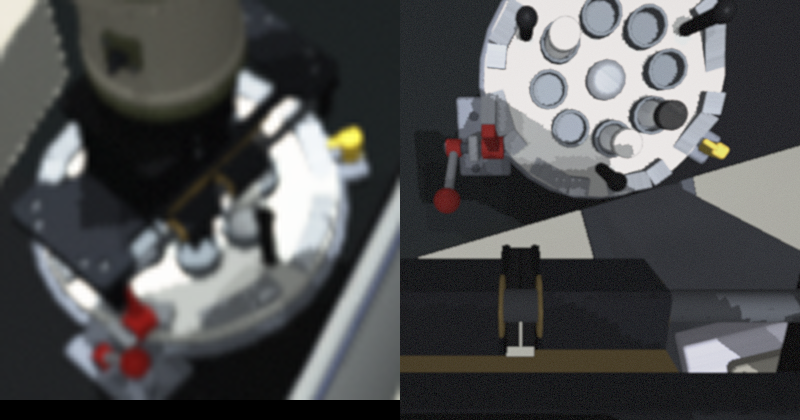

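Run:
```python
from fit import *;from bench import calibration
P=np.load('pose.npy');c=calibration('wrist')
o=dict(far=(286,16),left=(375,183),black=(430,115),w1=(387,143),w2=(326,33),right=(488,11),knob=(207,200),ptr=(466,141))
f=lambda q:np.concatenate([proj(c,toW(P+[q[1],q[2],0,0],model(q[0],1.22)[k]))[0]-o[k] for k in o])
r=least_squares(f,[.69,0,0],loss='soft_l1');print(r.x,f(r.x).round(1))
```

```text
[0.68558338 0.00078291 0.00217221] [ 1.   1.4  1.6 -1.9  2.4  1.8 -0.6  0.8  0.9 -2.6 -4.1  0.5 -1.6 -2.3
 -4.1 -0.4]
```

The wheel is at 0.686, inside the 0.62-0.77 window. Next is flipping the pawl down from the robot side.

>>> apply_moves --deltas '[{"translation": [-0.01, 0.035, 0], "hand": 0, "turn": [0, 0, 0]}, {"translation": [-0.006, 0.021, 0], "hand": 0, "turn": [0, 0, 0]}, {"translation": [0, 0, -0.04], "hand": 0, "turn": [0, 0, 0]}, {"translation": [0, 0, -0.04], "hand": 0, "turn": [0, 0, 0]}, {"translation": [0, 0, -0.01], "hand": 0, "turn": [0, 0, 0]}]'

```text
time: 9.0
ee_pos: [0.3964, 0.3002, 0.1234]
eef_rot: [0.988, -0.154, 0.001, -0.006]
ft_force: [-0.6, 0.1, 0.8]
width: 0.0006
```

```bash
python3 plan.py -17 [.383,.346,.106]
```

```text
9.0 [0.3964 0.3002 0.1234] turn [-0.012  0.004  0.013] [-0.64  0.11  0.82]
shift [-0.0134  0.0458 -0.0174]
```

```bash
python3 -c "
from bench import readout
s=readout.read_state();print(s['joint_positions'].round(3))"
```

```text
[-1.143  0.143  0.44   1.96  -0.077  1.043 -2.549]
```

Joint 7 is close to its limit (-2.55), which blocked the move. I'll turn the yaw back to about 0 to free it.

>>> apply_moves --deltas '[{"translation": [-0.012, 0, 0.01], "hand": 0, "turn": [0, 0, 0.13]}, {"translation": [-0.003, 0, 0], "hand": 0, "turn": [0, 0, 0.13]}, {"translation": [0, 0.015, 0], "hand": 0, "turn": [0, 0, 0.05]}, {"translation": [0, 0.015, 0], "hand": 0, "turn": [0, 0, 0]}, {"translation": [0, 0.006, 0], "hand": 0, "turn": [0, 0, 0]}]'

```text
time: 9.5
ee_pos: [0.3851, 0.3298, 0.137]
eef_rot: [1.0, -0.002, -0.001, -0.006]
ft_force: [0.2, -0.5, 0.3]
width: 0.0
```

```bash
python3 plan.py 0 [.383,.337,.107];python3 -c "
from bench import readout
s=readout.read_state();print(s['joint_positions'].round(3))"
```

```text
9.5 [0.3851 0.3298 0.137 ] turn [-0.013 -0.001  0.005] [ 0.24 -0.49  0.32]
shift [-0.0021  0.0072 -0.03  ]
[-1.158  0.15   0.398  1.918 -0.077  1.078 -2.304]
```

>>> apply_moves --deltas '[{"translation": [-0.002, 0.007, -0.01], "hand": 0, "turn": [-0.013, 0, 0]}, {"translation": [0, 0, -0.012], "hand": 0, "turn": [0, 0, 0]}, {"translation": [0, 0, -0.01], "hand": 0, "turn": [0, 0, 0]}, {"translation": [0, 0, 0], "hand": 0, "turn": [0, 0, 0]}]'

```text
time: 9.9
ee_pos: [0.3835, 0.3364, 0.1022]
eef_rot: [1.0, -0.005, -0.001, 0.001]
ft_force: [0.0, -0.2, 0.1]
width: 0.0006
```

```bash
python3 plan.py 0 [.383,.337,.107]
```

```text
9.9 [0.3835 0.3364 0.1022] turn [ 0.002 -0.001  0.01 ] [ 0.04 -0.17  0.13]
shift [-0.0005  0.0006  0.0048]
```

>>> apply_moves --deltas '[{"translation": [0.014, -0.002, 0.001], "hand": 0, "turn": [0, 0, 0]}, {"translation": [0.01, -0.003, 0.001], "hand": 0, "turn": [0, 0, 0]}, {"translation": [0.01, -0.003, 0], "hand": 0, "turn": [0, 0, 0]}, {"translation": [0.01, -0.003, 0], "hand": 0, "turn": [0, 0, 0]}, {"translation": [0.008, -0.003, 0], "hand": 0, "turn": [0, 0, 0]}]'

```text
time: 10.4
ee_pos: [0.4367, 0.3206, 0.1032]
eef_rot: [1.0, -0.005, -0.002, 0.002]
ft_force: [0.8, -0.9, 0.4]
width: 0.0007
```

```bash
python3 plan.py 0 [.459,.316,.107]
```

```text
10.4 [0.4367 0.3206 0.1032] turn [ 0.004 -0.004  0.009] [ 0.8  -0.9   0.43]
shift [ 0.0223 -0.0046  0.0038]
```

>>> apply_moves --deltas '[{"translation": [0.008, -0.001, 0.002], "hand": 0, "turn": [0, 0, 0]}, {"translation": [0.006, -0.001, 0], "hand": 0, "turn": [0, 0, 0]}, {"translation": [0.004, 0, 0], "hand": 0, "turn": [0, 0, 0]}, {"translation": [0.002, 0, 0], "hand": 0, "turn": [0, 0, 0]}, {"translation": [0, 0, 0], "hand": 0, "turn": [0, 0, 0]}]'

```text
time: 10.9
ee_pos: [0.4599, 0.3175, 0.1054]
eef_rot: [1.0, -0.006, -0.001, 0.002]
ft_force: [0.1, -1.1, 0.1]
width: 0.0002
```

>>> apply_moves --deltas '[{"translation": [-0.025, 0.004, 0], "hand": 0, "turn": [0, 0, 0]}, {"translation": [-0.02, 0.003, 0.02], "hand": 0, "turn": [0, 0, 0]}, {"translation": [-0.01, 0, 0.045], "hand": 0, "turn": [0, 0, 0]}, {"translation": [0, -0.03, 0.035], "hand": 0, "turn": [0, 0, 0]}, {"translation": [0, 0, 0], "hand": 0, "turn": [0, 0, 0]}]'

```text
time: 11.4
ee_pos: [0.4006, 0.2936, 0.2073]
eef_rot: [1.0, -0.004, -0.002, 0.004]
ft_force: [0.7, -0.3, -0.1]
width: 0.0007
```

```bash
python3 snap.py g 0.686 0 wrist,top,scene
python3 - <<'E'
import cv2,numpy as np
s=cv2.imread('pics/g_scene.png')[245:345,175:275];w=cv2.imread('pics/g_wrist.png')
o=np.zeros((420,800,3),np.uint8);o[:400,:400]=cv2.resize(s,None,fx=4,fy=4,interpolation=cv2.INTER_CUBIC);o[:,400:]=w[:,160:560];cv2.imwrite('pics/g2.png',o)
E
```

```text
[0.4006 0.2936 0.2073]
wrist model px {'knob': array([243.,  97.]), 'far': array([357.,  30.]), 'left': array([391., 213.]), 'right': array([538.,  85.]), 'black': array([461., 168.]), 'w1': array([411., 181.]), 'w2': array([391.,  55.]), 'ptr': array([473., 196.])}
```

View pics/g2.png

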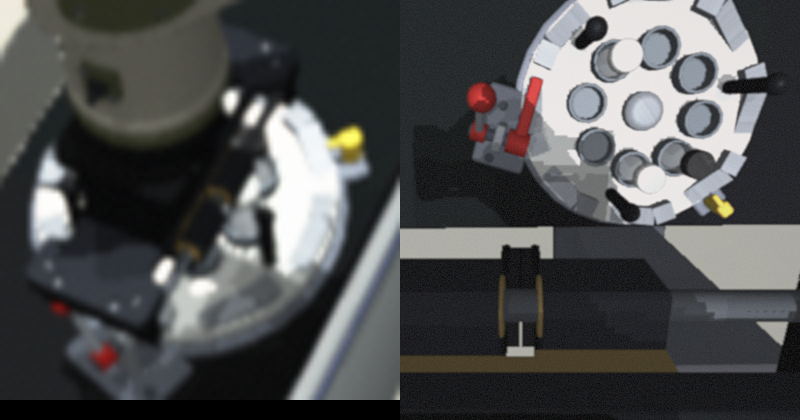

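The knob is at (241,97) against (243,97) predicted for fully home. The black vial is at the pointer and all the vials are upright. Handing in.

```bash
python3 -c "
from bench import order
print(order.close_job())"
```

```text
the job is handed in; nothing more can be done
None
```

The job is done and handed in, after about 11.6 s of robot time. The black-capped vial stands at the yellow pointer and the pawl is down in its notch.

- **Pawl up:** I flipped it back by its knob. With the fingers clear, it was seen resting at the upper stop.
- **Wheel back one notch:** I pushed the right peg until the wheel stood at about 0.686 rad (allowed 0.62 to 0.77). The picture fit and the finger contact position agreed to within about 0.03 rad.
- **Pawl down:** I flipped it down from the other side. In the last wrist picture the knob lies within 2 px of its predicted place for fully home; a nose resting on a tooth would shift it by an estimated 25 px.

That last picture also shows all three vials upright in their cups, and the arm is clear of everything. The wash bottle, beaker and timer were not rechecked; they were not in the closing close-ups.

One move fell short: on the way to the second knob push, joint 7 reached almost to its limit. I turned the gripper by about 17 degrees to free it and touched nothing. The contact force readings after the moves stayed at a few newtons.

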